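# Put the matching upper half back on a split pipe clamp

### The arm

A 7-joint arm with a two-finger parallel gripper is mounted at the origin on the work surface. World frame = base frame: x ahead of the robot, y to its left, z up, the work surface at z = 0. Lengths are in m, angles in rad, forces in N, time in s.
With the tool pointing down it reaches from about 0.425 to 1.025 m from the base axis. Payload 9.4 kg.
Tool frame: the origin (TCP) lies at the very end of the fingers, on their centre line; the grasp point (between the pads) lies 19 mm behind it; z points along the fingers, y is the line along which they close (so a half turn about z gives the same grasp; the last joint's range is limited). The gripper opens to 93 mm and grips with 3 to 60 N. Pads are 15 mm wide; open, the fingers measure 128 mm over their backs; the gripper's body (75 mm by 188 mm) begins 65 mm behind the grasp point.
Start: joints at [1.199, 0.599, -0.003, 1.599, 0.002, 0.943, -0.08], TCP at [0.211, -0.694, 0.219] pointing down, gripper open.
Joint ranges: [-2.57, 2.57], [-0.35, 1.97], [-1.29, 1.29], [0.11, 2.56], [-1.05, 4.19], [0.11, 1.86], [-2.63, 2.63]. Speed limits (rad/s): [2.22, 2.22, 3.01, 3.01, 3.14, 3.14, 3.14].

### API

Orientations are given as a unit quaternion [x, y, z, w].
In Python, from rig import manip gives the robot as it stands.
- The arm moves only by the shell command python3 -m jog 'ROWS' [OPENING] [FORCE]. ROWS is a JSON object of lists of equal length, an entry for each row: "travel": the shift along the world's x, y, z in units of 30 mm (1.0 is 30 mm), a list of three; "turn": the turn, a rotation vector about the world's x, y, z in units of 6 degrees (1.0 is 6 degrees), a list of three. A call has exactly 8 rows; each row is the pose to reach, as a shift and turn from the pose commanded when the call began; what a row does not reach only later rows make up. A row lasts 1/12 s, in which the tool goes at most 41.7 mm and 7.16 degrees, less where a joint would pass 70% of its speed; a pose out of reach is approached as far as the arm can. A call with a gripper value outside its range is refused whole. OPENING is the opening, from 0 (shut) to 1 (fully open), set as the call begins (- or left out, the last holds). The fingers move at their own pace and stop on an object; FORCE is the grip in N (left out, the last holds). Time passes only in rows, so rows that repeat a pose let the fingers close, or fill a call up. It gives the time, the measured TCP pose, the force, the opening and the grip force at its end, in the units of the state.
- manip.state(): the state, without advancing time (a new reading comes with each control period).
- manip.snapshot(name): name is "scene" or "side" or "wrist"; returns a dict with "pixels" (480x640x3 uint8, blue, green, red), "z_map" (480x640 float32, m along the optical axis (not along the pixel's ray), 0 where there is no reading), "fovy" (degrees; the focal length in pixels is half the picture's height over the tangent of half this angle, whatever the lens; pixels are square), "cx", "cy" (the principal point, pixels), "cam_to_world" (4x4, takes a point from camera to world coordinates). Camera axes: x right, y down, z forward; pixel columns grow to the right and rows downward; lengths in m; the calibration is good to about 2 mm. A picture is of the moment at which its call begins.
- manip.finish_job(): hands the job in; it is judged then, once.
The state is a dict: "time_s": time; "q": joint angles; "dq": joint speeds; "effort": joint torques, N m; "ee_pos": TCP position; "tcp_rot": TCP orientation; "contact_force": force on the tool from outside, world axes, zero at the start; "torque": the same for the moment, N m; "opening": opening from 0.0 (shut) to 1.0 (fully open); "finger_force": force on a finger pad.
Only numpy, scipy, OpenCV 4.12 (cv2) and the standard library are available. Lean on these libraries where they do the work, as an engineer would, in place of code of your own. Each camera call takes 0.05 s, during which the arm holds its last target. There are 200 camera calls.

### The job

A copper pipe lies in the open lower half of a split pipe clamp, and three loose upper halves stand on the bench; only one of them, with the same bore and the same ear-to-ear span as the lower half, belongs to it. Lift that one by its square boss and set it gently, without dropping it, over the pipe, squarely in line with the lower half so that both its ears lie flush on the lower half's ears, and let go. Leave the other two upper halves standing where they are.

Things in the scene. Friction and masses are not known exactly. Their poses are not given: they have to be found in the camera images.
- seat (a point): Fixed lower half of the clamp, dark iron, on a plywood board: bore 48 mm, 104 mm over its ears (y), 36 mm long (x). Point: centre of the bore, level with the flat ear tops, 60 mm above the bench; x along the pipe, z up. A fixed copper pipe, 42 mm outside, 200 mm long, lies centred in it along x, its top 21 mm above the point. No studs on the ears.
- upper_a: Loose iron upper half, 0.3 kg, standing on its ears like a bridge: bore 48 mm, 104 mm over the ears (y), 36 mm long (x). Origin: centre of its underside, on the bore's axis. Crown at 30 mm; on it a 24 mm square boss, sides along x and y, up to 66 mm: the grip. Half-turn symmetrical. Over a 42 mm pipe it has 3 mm play each side; seated, its origin is at the seat.
- upper_b: Loose iron upper half of the same make for another pipe size: bore 66 mm, 134 mm over the ears (y), 36 mm long (x), standing on its ears. Origin: centre of its underside. Crown at 39 mm, top of its 24 mm square boss at 75 mm.
- upper_c: Loose iron upper half of the same make for another pipe size: bore 32 mm, 80 mm over the ears (y), 36 mm long (x), standing on its ears. Origin: centre of its underside. Crown at 22 mm, top of its 24 mm square boss at 58 mm.
Things that resemble listed ones, but are neither listed nor needed, are in the scene too. Leave any green look-alike of the upper_a alone. What is shaped like the part that bears seat but purple is not meant.

How it is judged:
On the way:
1. the matching upper half is lifted clear of the bench (height (world z) of upper_a above 0.04 m), for 0.1 s.
At the end, for the whole second after the job is handed in: upper_a sits over the pipe, ears flush on the lower half's: within 15 mm of seat horizontally, 5 mm in height, 0.2 rad of the pipe's line (either way round), upright within 0.1 rad, released, at rest; the other two upper halves within 40 mm of where they began (horizontal distance between upper_a and seat below 0.015 m and z of upper_a in the frame of seat between -0.005 and 0.005 m and angle between the x axis of upper_a and the x axis of seat, either way round below 0.2 rad and angle between upper_a's own z axis and vertical below 0.1 rad and linear speed of upper_a below 0.02 m/s and contact force between the fingers and upper_a below 0.1 N and distance of each of upper_b, upper_c from where it was at the start of the episode below 0.04 m); the robot touches nothing.
It fails at once if the matching upper half is dropped: it falls freely at more than 0.7 m/s (contact force between the fingers and upper_a below 0.05 N and linear speed of upper_a above 0.7 m/s).
It fails at once if one of the other two upper halves is shifted by more than 40 mm or picked up (distance of any of upper_b, upper_c from where it was at the start of the episode above 0.04 m).
It also fails if it takes over 37 s, if anything falls off the work surface, if the arm or the gripper's body presses on something with over 40 N, if the wrist force passes 120 N, or if a joint passes its speed limit or range.

## Working session

There is one attempt and no reset: what is moved stays moved. The work goes in short steps, Python scripts to look and compute and a shell command to move; the robot and the scene stay as the last step left them, time stands still between calls to the robot, and variables do not carry over. Pictures are saved under pics/ and viewed, at most 10 in all, crops included, and the job is handed in when it is done.

```bash
mkdir -p pics; cat > h.py <<'E'
import numpy as np,cv2
from rig import manip
def snap(n,f):
    s=manip.snapshot(n); np.savez(f'pics/{f}.npz',**s); cv2.imwrite(f'pics/{f}.png',s['pixels']); return s
def load(f): return dict(np.load(f'pics/{f}.npz'))
def pt(s,u,v,z=None):
    f=240/np.tan(np.radians(float(s['fovy']))/2); T=s['cam_to_world']
    d=np.array([(u-s['cx'])/f,(v-s['cy'])/f,1])
    if z is None: k=s['z_map'][int(v),int(u)]
    else: k=(z-T[2,3])/(T[:3,:3]@d)[2]
    return T[:3,:3]@(d*k)+T[:3,3]
def cloud(s):
    f=240/np.tan(np.radians(float(s['fovy']))/2); T=s['cam_to_world']
    v,u=np.mgrid[:480,:640]; z=s['z_map']
    return np.stack([(u-s['cx'])/f*z,(v-s['cy'])/f*z,z],-1)@T[:3,:3].T+T[:3,3]
E
python3 - <<'E'
from h import *
for n in('scene','side'):
    s=snap(n,n);print(n,s['cam_to_world'].round(2).tolist())
a=cv2.imread('pics/scene.png')
print(manip.state())
E
```

```text
scene [[-0.44, 0.66, -0.61, 0.96], [0.9, 0.32, -0.3, 0.25], [-0.01, -0.68, -0.73, 0.71], [0.0, 0.0, 0.0, 1.0]]
side [[-0.99, -0.12, 0.07, 0.41], [-0.14, 0.77, -0.62, 0.49], [0.02, -0.62, -0.78, 0.69], [0.0, 0.0, 0.0, 1.0]]
{'time_s': 0.1, 'q': array([ 1.19929019,  0.60003991, -0.00256229,  1.60000976,  0.00179887,
        0.94294176, -0.0797863 ]), 'dq': array([ 0.0002306 , -0.00023776, -0.00031409, -0.00122587,  0.00031763,
       -0.00058624, -0.00163404]), 'effort': array([ 6.55229960e-03, -7.66552377e+01,  1.50339268e+00, -2.52940267e+01,
       -5.22621651e-02,  1.36054616e-02,  6.90405591e-05]), 'ee_pos': array([ 0.21052605, -0.69331222,  0.21786416]), 'tcp_rot': array([ 9.89149187e-01,  1.46912895e-01, -1.60940093e-04, -6.79449873e-04]), 'contact_force': array([ 0.32319807, -0.24763383, -0.71151123]), 'torque': array([-0.03084758,  0.02759486,  0.01066669]), 'finger_force': 0.0, 'opening': 1.0004859916921252}
```

View pics/scene.png

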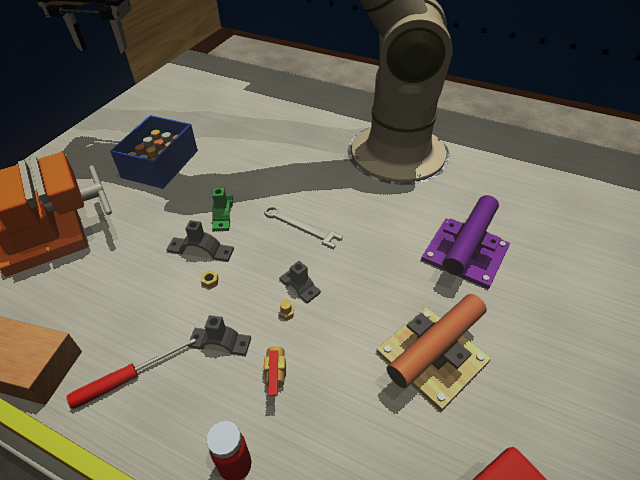

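View pics/side.png

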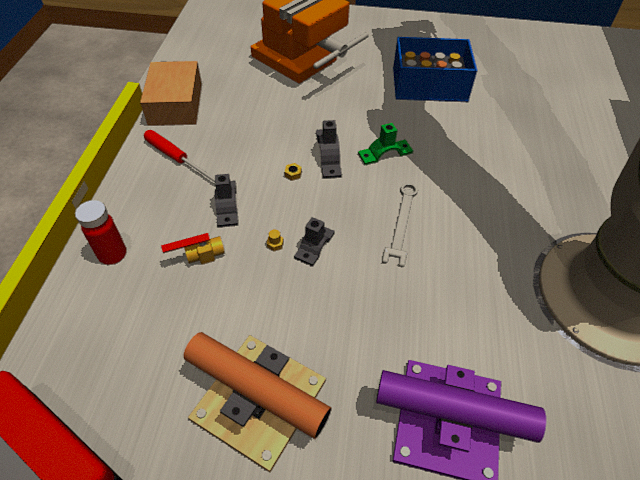

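The scene picture shows three dark upper halves at about (200,243), (220,337) and (300,282). It also shows a green look-alike at (221,210), the copper pipe on plywood at (435,345) and a purple decoy at (467,240). Next I measure the spans and boss tops.

```bash
python3 - <<'E'
from h import *
for cam,boxes in(('scene',dict(p=(165,218,236,264),q=(190,314,254,358),r=(278,260,322,302))),('side',dict(p=(314,118,344,180),q=(212,170,240,228),r=(292,215,338,266)))):
    s=load(cam);C=cloud(s);px=s['pixels'].astype(int)
    sat=px.max(-1)-px.min(-1)
    for k,(a,b,c,d) in boxes.items():
        P=C[b:d,a:c];m=(sat[b:d,a:c]<25)&(px[b:d,a:c].max(-1)<110)&(P[...,2]>.007)
        Q=P[m];zt=np.percentile(Q[:,2],99)
        T=Q[Q[:,2]>zt-.004]; 
        (cx,cy),(w,h),an=cv2.minAreaRect(Q[:,:2].astype(np.float32)*1000)
        print(cam,k,len(Q),'top',zt.round(4),'boss',T[:,:2].mean(0).round(4),'rect',round(cx),round(cy),round(w),round(h),round(an,1))
    # pipe
    hsv=cv2.cvtColor(s['pixels'],cv2.COLOR_BGR2HSV)
    m=(hsv[...,0]<14)&(hsv[...,1]>110)&(C[...,2]>.055)&(C[...,2]<.09)&(C[...,0]>.3)
    x0,y0,x1,y1=(370,285,495,395) if cam=='scene' else (175,325,335,440)
    mm=np.zeros_like(m);mm[y0:y1,x0:x1]=1;m&=mm
    Q=C[m];zt=np.percentile(Q[:,2],98);T=Q[Q[:,2]>zt-.003]
    e=np.linalg.svd(T[:,:2]-T[:,:2].mean(0),full_matrices=False)[2][0]
    t=(T[:,:2]-T[:,:2].mean(0))@e
    c=T[:,:2].mean(0)+e*(t.max()+t.min())/2
    print('pipe',zt,c,np.degrees(np.arctan2(e[1],e[0])),np.ptp(t))
s=load('scene')
cv2.imwrite('pics/crop.png',cv2.resize(s['pixels'][205:365,160:330],None,fx=4,fy=3.75//1+0.75,interpolation=2)[:600])
E
```

```text
scene p 1060 top 0.0768 boss [ 0.5157 -0.2366] rect 724 -51 759 137 41.8
scene q 1192 top 0.0683 boss [ 0.6771 -0.0775] rect 778 75 502 97 55.2
scene r 720 top 0.0602 boss [ 0.5038 -0.0203] rect 703 117 580 68 34.5
pipe 0.08208161545992214 [0.52772146 0.24629312] -22.534815966718806 0.19932911817533133
side p 822 top 0.0755 boss [ 0.491  -0.2251] rect 447 86 44 814 7.9
side q 833 top 0.0666 boss [ 0.6538 -0.0866] rect 555 176 42 692 20.7
side r 773 top 0.0596 boss [ 0.4841 -0.0045] rect 466 217 59 556 4.9
pipe 0.08075233612759812 [0.52384272 0.24686958] 157.53563662217002 0.20029532054493066
```

View pics/crop.png

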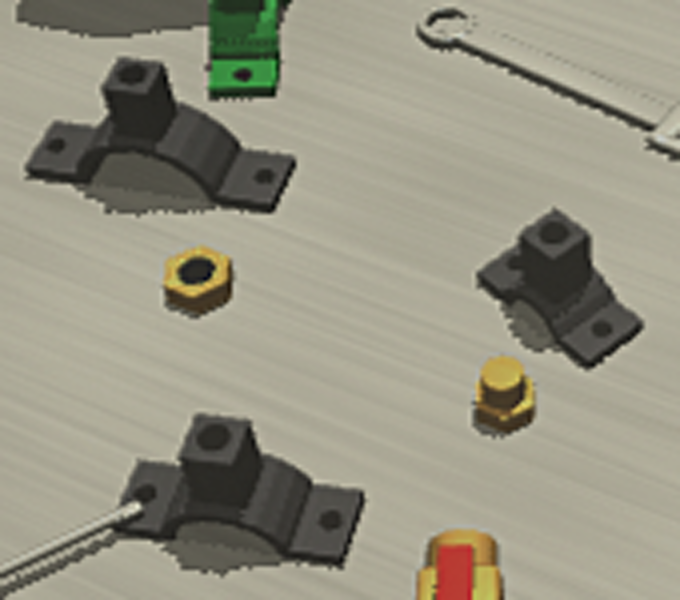

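Of the three dark candidates, (200,243) has its top at 76 mm, so it is upper_b, and (300,282) at 60 mm is upper_c. The one at (220,337) has its top at 67 mm, so it is upper_a: 66 mm boss and a mid-sized span. The crop confirms this. A screwdriver tip is at its left ear, at about (196,338). Next I get the centres by ray and work out the move.

```bash
python3 - <<'E'
from h import *
s=load('scene')
print('boss',pt(s,213.2,321.5,.066))
l,r=pt(s,196.5,337),pt(s,242.5,343.4);print('ears',l,r,'mid',(l+r)/2,np.degrees(np.arctan2(*(r-l)[1::-1])), np.linalg.norm(r-l))
t=load('side');print('boss side',pt(t,222.5,177,.066))
print('side screwdriver/ear heights',[pt(t,u,v).round(3) for u,v in((226,219),(213,181),(216,184),(210,178))])
print('seat ears',[pt(s,u,v).round(4) for u,v in((422,323),(456,355))],[pt(t,u,v).round(4) for u,v in((273,355),(237,411))])
E
```

```text
boss [ 0.66116319 -0.09544949  0.066     ]
ears [ 0.67439776 -0.13335931  0.01022335] [ 0.64883444 -0.05554834  0.00686047] mid [ 0.6616161  -0.09445382  0.00854191] 108.1869597364501 0.08197157363110344
boss side [ 0.656675   -0.09863183  0.066     ]
side screwdriver/ear heights [array([ 0.648, -0.057,  0.005]), array([ 0.698, -0.151, -0.003]), array([ 0.665, -0.084,  0.063]), array([ 0.699, -0.143,  0.013])]
seat ears [array([0.5105, 0.2145, 0.0588]), array([0.544 , 0.2803, 0.0586])] [array([0.5087, 0.2061, 0.0596]), array([0.5382, 0.2849, 0.0583])]
```

```bash
python3 -m jog '{"travel":[[0.6,0.8,0],[1.25,1.65,0],[1.9,2.5,0],[2.5,3.3,0],[3.1,4.1,0],[3.75,5,0],[4.4,5.8,0],[5,6.6,0]],"turn":[[0,0,0.6],[0,0,1.2],[0,0,1.9],[0,0,2.5],[0,0,3.1],[0,0,3.8],[0,0,4.4],[0,0,5]]}' 1
python3 -m jog '{"travel":[[0.6,0.8,0],[1.25,1.65,0],[1.9,2.5,0],[2.5,3.3,0],[3.1,4.1,0],[3.75,5,0],[4.4,5.8,0],[5,6.6,0]],"turn":[[0,0,0.6],[0,0,1.2],[0,0,1.9],[0,0,2.5],[0,0,3.1],[0,0,3.8],[0,0,4.4],[0,0,5]]}' 1
python3 -m jog '{"travel":[[0.7,0.9,0],[1.4,1.8,0],[2.1,2.7,0],[2.8,3.6,0],[3.5,4.5,0],[4.2,5.5,0],[5,6.6,0],[5,6.6,0]],"turn":[[0,0,0.7],[0,0,1.4],[0,0,2.1],[0,0,2.8],[0,0,3.5],[0,0,4.3],[0,0,5.2],[0,0,5.2]]}' 1
```

```text
time_s: 0.77
ee_pos: [0.3615, -0.4941, 0.2184]
tcp_rot: [0.917, 0.399, -0.0, -0.0]
contact_force: [1.1, 0.1, 0.4]
opening: 1.0
finger_force: 0.0
time_s: 1.43
ee_pos: [0.5114, -0.2962, 0.2185]
tcp_rot: [0.782, 0.623, -0.0, -0.0]
contact_force: [-0.0, -0.1, 0.2]
opening: 1.0
finger_force: 0.0
time_s: 2.1
ee_pos: [0.6643, -0.0906, 0.2186]
tcp_rot: [0.582, 0.814, 0.003, -0.0]
contact_force: [-0.3, 0.4, 0.5]
opening: 0.998
finger_force: 0.0
```

```bash
python3 - <<'E'
from h import *
s=snap('wrist','w1');print(s['cam_to_world'].round(3).tolist())
print(manip.state())
E
```

```text
[[0.946, 0.312, 0.09, 0.639], [0.324, -0.913, -0.246, -0.022], [0.005, 0.262, -0.965, 0.385], [0.0, 0.0, 0.0, 1.0]]
{'time_s': 2.15, 'q': array([ 0.36042751,  0.56969828, -0.46941581,  1.71609045,  0.30575682,
        0.92864235,  0.09324104]), 'dq': array([ 0.04880699, -0.02263271,  0.06806766,  0.03910971,  0.00528344,
        0.00589585, -0.0155948 ]), 'effort': array([ -2.32479103, -70.08863211,  -7.73019612, -24.85441625,
        -0.08888021,  -0.08799195,   0.21399038]), 'ee_pos': array([ 0.66237677, -0.09440852,  0.21816558]), 'tcp_rot': array([ 5.84145383e-01,  8.11647545e-01,  1.42071626e-03, -6.45679655e-04]), 'contact_force': array([ 0.11566309, -0.16285673,  0.69972533]), 'torque': array([-0.04475198, -0.07142904, -0.04872342]), 'finger_force': 0.0, 'opening': 0.9992491504340021}
```

View pics/w1.png

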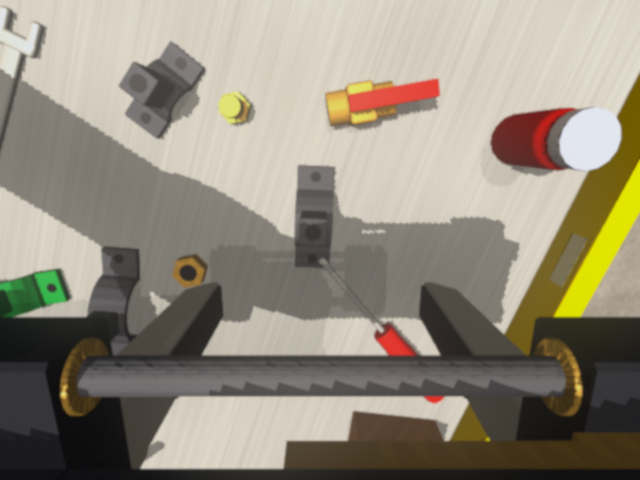

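The wrist picture shows upper_a between the fingers, with its boss at (313,232) and ear holes at (316,176) and (311,259). The screwdriver tip touches the lower ear at (321,262).

```bash
python3 - <<'E'
from h import *
s=load('w1')
print('boss',pt(s,313,231,.066))
l,r=pt(s,311.5,259,.009),pt(s,316,176.5,.009);print(l,r,(l+r)/2,np.degrees(np.arctan2(*(r-l)[1::-1])),np.linalg.norm(r-l))
print('edge L',pt(s,296.5,166,.009),pt(s,294.5,266,.009))
l,r=pt(s,294.5,266,.009),pt(s,296.5,166,.009);print(np.degrees(np.arctan2(*(r-l)[1::-1])),np.linalg.norm(r-l))
print('tip heights',[pt(s,u,v).round(4) for u,v in((319,259),(322,263),(330,272),(304,259),(340,283))])
a=s['pixels'][150:290,240:400];cv2.imwrite('pics/w1c.png',cv2.resize(a,None,fx=4,fy=4,interpolation=2))
x,y,z,w=manip.state()['tcp_rot'];print('tool y deg',np.degrees(np.arctan2(y*y-x*x,2*x*y)))
E
```

```text
boss [ 0.65888896 -0.0954845   0.066     ]
[ 0.67046927 -0.13722198  0.009     ] [ 0.6478023  -0.05591472  0.009     ] [ 0.65913579 -0.09656835  0.009     ] 105.57749326654375 0.0844077056385195
edge L [ 0.62672417 -0.05250369  0.009     ] [ 0.65620036 -0.15012467  0.009     ]
106.8014391617367 0.10197402685703391
tip heights [array([ 0.6776, -0.1341,  0.0112]), array([ 0.6815, -0.1361,  0.0147]), array([ 0.6919, -0.1415,  0.018 ]), array([ 0.6631, -0.1396,  0.0094]), array([ 0.7058, -0.1499,  0.0169])]
tool y deg 18.51462329896734
```

View pics/w1c.png

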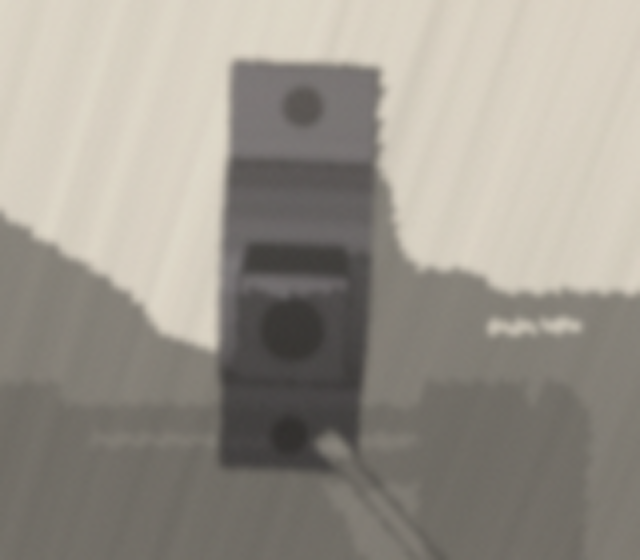

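The crop confirms upper_a: its span measures 102 mm against 104 mm given. The screwdriver tip rests on its ear, so after gripping I'll draw the part away at low height. First, descend and grip.

```bash
python3 -m jog '{"travel":[[0,0.05,-0.9],[-0.05,0.1,-1.9],[-0.05,0.1,-2.9],[-0.05,0.1,-3.9],[-0.05,0.1,-4.8],[-0.05,0.1,-5.5],[-0.05,0.1,-6],[-0.05,0.1,-6]],"turn":[[0,0,-0.1],[0,0,-0.25],[0,0,-0.25],[0,0,-0.25],[0,0,-0.25],[0,0,-0.25],[0,0,-0.25],[0,0,-0.25]]}' 1
python3 -m jog '{"travel":[[0,0,0],[0,0,0],[0,0,0],[0,0,0],[0,0,0],[0,0,0],[0,0,0],[0,0,0]],"turn":[[0,0,0],[0,0,0],[0,0,0],[0,0,0],[0,0,0],[0,0,0],[0,0,0],[0,0,0]]}' 0 30
python3 -m jog '{"travel":[[0,0,0],[0,0,0],[0,0,0],[0,0,0],[0,0,0],[0,0,0],[0,0,0],[0,0,0]],"turn":[[0,0,0],[0,0,0],[0,0,0],[0,0,0],[0,0,0],[0,0,0],[0,0,0],[0,0,0]]}' 0 30
```

```text
time_s: 2.82
ee_pos: [0.6564, -0.0979, 0.0351]
tcp_rot: [0.598, 0.801, -0.002, -0.002]
contact_force: [-0.6, -0.5, -0.7]
opening: 1.001
finger_force: 0.0
time_s: 3.48
ee_pos: [0.6592, -0.0968, 0.0388]
tcp_rot: [0.598, 0.802, 0.0, 0.0]
contact_force: [-0.3, -0.1, -0.3]
opening: 0.474
finger_force: 0.0
time_s: 4.15
ee_pos: [0.6593, -0.0966, 0.0386]
tcp_rot: [0.598, 0.802, 0.0, 0.0]
contact_force: [0.9, 0.2, -1.6]
opening: 0.259
finger_force: 30.0
```

Gripped at 24 mm. Now draw it off the screwdriver, then lift.

```bash
python3 -m jog '{"travel":[[0,0,0.1],[-0.1,0.1,0.1],[-0.3,0.3,0.1],[-0.5,0.5,0.1],[-0.75,0.8,0.1],[-1,1.1,0.1],[-1.2,1.4,0.1],[-1.3,1.5,0.1]],"turn":[[0,0,0],[0,0,0],[0,0,0],[0,0,0],[0,0,0],[0,0,0],[0,0,0],[0,0,0]]}' 0 30
python3 -m jog '{"travel":[[0,0,0.2],[0,0,0.6],[0,0,1.2],[0,0,1.9],[0,0,2.7],[0,0,3.4],[0,0,3.9],[0,0,4]],"turn":[[0,0,0],[0,0,0],[0,0,0],[0,0,0],[0,0,0],[0,0,0],[0,0,0],[0,0,0]]}' 0 30
```

```text
time_s: 4.82
ee_pos: [0.6189, -0.049, 0.0418]
tcp_rot: [0.597, 0.803, 0.0, -0.0]
contact_force: [0.4, -0.5, -2.9]
opening: 0.259
finger_force: 30.0
time_s: 5.48
ee_pos: [0.622, -0.0525, 0.1656]
tcp_rot: [0.598, 0.801, 0.001, 0.002]
contact_force: [0.8, 1.3, -2.7]
opening: 0.259
finger_force: 30.0
```

```bash
python3 -m jog '{"travel":[[-0.1,0.3,0],[-0.3,1,0],[-0.6,1.9,0],[-0.9,2.8,0],[-1.2,3.8,0],[-1.5,4.7,0],[-1.8,5.7,0],[-2.1,6.6,0]],"turn":[[0,0,-0.2],[0,0,-0.7],[0,0,-1.2],[0,0,-1.8],[0,0,-2.4],[0,0,-3],[0,0,-3.6],[0,0,-4.3]]}' 0 30
python3 -m jog '{"travel":[[-0.3,0.8,0],[-0.5,1.6,0],[-0.7,2.3,0],[-0.9,2.8,0],[-1,3.2,0],[-1.05,3.33,0],[-1.05,3.33,0],[-1.05,3.33,0]],"turn":[[0,0,-0.5],[0,0,-1],[0,0,-1.5],[0,0,-1.9],[0,0,-2.1],[0,0,-2.2],[0,0,-2.2],[0,0,-2.2]]}' 0 30
python3 - <<'E'
from h import *
snap('wrist','w2');snap('side','s2');print({k:v for k,v in manip.state().items() if k in('ee_pos','tcp_rot','opening')})
a=cv2.imread('pics/w2.png');b=cv2.imread('pics/s2.png')[240:480,140:460]
cv2.imwrite('pics/both.png',np.hstack([cv2.resize(a,(400,300)),cv2.resize(b,(400,300))]))
E
```

```text
time_s: 6.15
ee_pos: [0.5567, 0.1475, 0.1616]
tcp_rot: [0.763, 0.647, 0.0, -0.0]
contact_force: [0.3, 0.2, -2.7]
opening: 0.257
finger_force: 30.0
time_s: 6.82
ee_pos: [0.5259, 0.2453, 0.1615]
tcp_rot: [0.831, 0.556, -0.0, 0.0]
contact_force: [-0.1, -0.4, -2.8]
opening: 0.253
finger_force: 30.0
{'ee_pos': array([0.52612967, 0.24469982, 0.16152683]), 'tcp_rot': array([ 8.31341172e-01,  5.55762269e-01, -2.37975754e-04,  3.16088917e-04]), 'opening': 0.25354026030982907}
```

View pics/both.png

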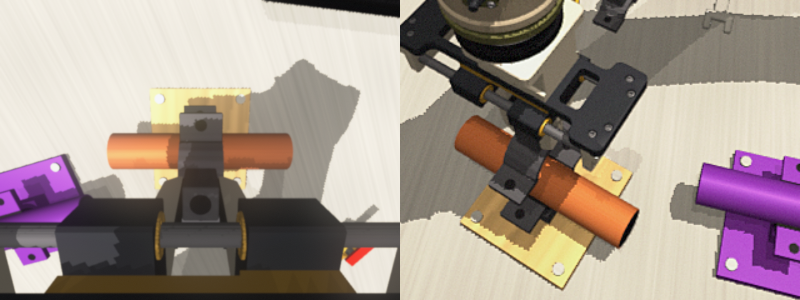

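The left half shows upper_a held over the pipe, its front ear hole at about (201,126), which is (322,201) in the full wrist image, and the lower ear behind it. I'll check the offset in the hand numerically.

```bash
python3 - <<'E'
from h import *
s=load('w2');C=cloud(s)
p=C[199:205,319:325].reshape(-1,3).mean(0);print('front ear hole',p)
d=p[:2]-[.5261,.2447];print('from TCP',np.linalg.norm(d),np.degrees(np.arctan2(d[1],d[0])))
x,y,z,w=manip.state()['tcp_rot'];print('tool y',np.degrees(np.arctan2(y*y-x*x,2*x*y)))
hsv=cv2.cvtColor(s['pixels'],cv2.COLOR_BGR2HSV)
m=(hsv[...,0]<14)&(hsv[...,1]>110)&(C[...,2]>.05)&(C[...,2]<.09)
m[:190]=0;m[290:]=0
Q=C[m];zt=np.percentile(Q[:,2],97);T=Q[Q[:,2]>zt-.004];c=T[:,:2].mean(0)
e=np.linalg.svd(T[:,:2]-c,full_matrices=False)[2][0];t=(T[:,:2]-c)@e
print('pipe',zt,c+e*(t.max()+t.min())/2,np.ptp(t),np.degrees(np.arctan2(e[1],e[0])))
E
```

```text
front ear hole [0.5413852  0.28352339 0.1318379 ]
from TCP 0.041724008489019915 68.50989545158619
tool y -22.47352590325826
pipe 0.08170951032127957 [0.52494156 0.24633946] 0.1990841549583433 -22.01719313205795
```

The part is centred in the hand (ear hole 41.7 mm from the TCP, direction within 1°). Lower gently.

```bash
python3 -m jog '{"travel":[[-0.03,0.05,-0.1],[-0.03,0.05,-0.3],[-0.03,0.05,-0.6],[-0.03,0.05,-0.9],[-0.03,0.05,-1.2],[-0.03,0.05,-1.5],[-0.03,0.05,-1.7],[-0.03,0.05,-1.8]],"turn":[[0,0,0],[0,0,0],[0,0,0],[0,0,0],[0,0,0],[0,0,0],[0,0,0],[0,0,0]]}' 0 30
python3 -m jog '{"travel":[[0,0,-0.05],[0,0,-0.1],[0,0,-0.15],[0,0,-0.2],[0,0,-0.23],[0,0,-0.26],[0,0,-0.28],[0,0,-0.28]],"turn":[[0,0,0],[0,0,0],[0,0,0],[0,0,0],[0,0,0],[0,0,0],[0,0,0],[0,0,0]]}' 0 30
```

```text
time_s: 7.58
ee_pos: [0.5242, 0.2475, 0.1062]
tcp_rot: [0.831, 0.556, -0.001, -0.0]
contact_force: [-0.6, 0.1, -3.6]
opening: 0.257
finger_force: 30.0
time_s: 8.25
ee_pos: [0.5247, 0.2477, 0.0992]
tcp_rot: [0.831, 0.556, -0.0, 0.0]
contact_force: [-0.5, -0.3, -3.8]
opening: 0.256
finger_force: 30.0
```

```bash
python3 -m jog '{"travel":[[0,-0.02,0],[0,-0.03,-0.01],[0,-0.03,-0.02],[0,-0.03,-0.03],[0,-0.03,-0.04],[0,-0.03,-0.05],[0,-0.03,-0.05],[0,-0.03,-0.05]],"turn":[[0,0,0],[0,0,0],[0,0,0],[0,0,0],[0,0,0],[0,0,0],[0,0,0],[0,0,0]]}' 0 30
```

```text
time_s: 8.92
ee_pos: [0.5248, 0.2467, 0.0985]
tcp_rot: [0.831, 0.556, 0.0, 0.0]
contact_force: [-1.1, -1.8, 5.5]
opening: 0.255
finger_force: 30.0
```

Contact: the vertical force went from -3.8 N to +5.5 N, so the part is seated. Before releasing, I take one look.

```bash
python3 - <<'E'
from h import *
s=snap('wrist','w3');t=snap('side','s3')
a=s['pixels'][120:300,200:440];b=t['pixels'][320:460,200:387]
cv2.imwrite('pics/both3.png',np.hstack([cv2.resize(a,(400,300)),cv2.resize(b,(400,300),interpolation=2)]))
E
```

```text
(no output)
```

View pics/both3.png

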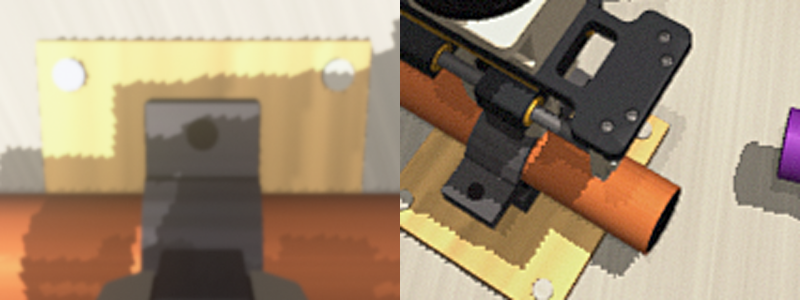

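Both views show upper_a straddling the pipe with its front ear (left panel 203,125) squarely over the lower ear. Release and retreat.

```bash
python3 -m jog '{"travel":[[0,0,0],[0,0,0],[0,0,0],[0,0,0],[0,0,0],[0,0,0],[0,0,0],[0,0,0]],"turn":[[0,0,0],[0,0,0],[0,0,0],[0,0,0],[0,0,0],[0,0,0],[0,0,0],[0,0,0]]}' 1
python3 -m jog '{"travel":[[0,0,0],[0,0,0],[0,0,0.2],[0,0,0.6],[0,0,1.2],[0,0,1.9],[0,0,2.6],[0,0,3.2]],"turn":[[0,0,0],[0,0,0],[0,0,0],[0,0,0],[0,0,0],[0,0,0],[0,0,0],[0,0,0]]}' 1
python3 -m jog '{"travel":[[-0.2,-1,0.7],[-0.4,-2,1],[-0.6,-3,1],[-0.8,-4,1],[-1,-5,1],[-1,-5.8,1],[-1,-6,1],[-1,-6,1]],"turn":[[0,0,0],[0,0,0],[0,0,0],[0,0,0],[0,0,0],[0,0,0],[0,0,0],[0,0,0]]}' 1
python3 - <<'E'
from h import *
t=snap('side','s4');s=snap('scene','c4')
b=t['pixels'][310:460,190:350]
cv2.imwrite('pics/end.png',np.hstack([cv2.resize(s['pixels'],(400,300)),cv2.resize(b,(400,300),interpolation=2)]))
for u in (s,t):
    C=cloud(u);d=np.linalg.norm(C[...,:2]-[.525,.2465],axis=-1)
    m=(C[...,2]>.112)&(C[...,2]<.14)&(d<.05);Q=C[m];print(m.sum(),Q[:,:2].mean(0) if m.sum() else'',np.percentile(Q[:,2],90) if m.sum() else '')
E
```

```text
time_s: 9.68
ee_pos: [0.5247, 0.2468, 0.0977]
tcp_rot: [0.831, 0.556, -0.0, 0.0]
contact_force: [0.2, -0.5, -0.1]
opening: 0.78
finger_force: 0.0
time_s: 10.35
ee_pos: [0.5248, 0.2468, 0.1955]
tcp_rot: [0.831, 0.556, 0.0, 0.0]
contact_force: [0.2, 0.4, -0.1]
opening: 0.995
finger_force: 0.0
time_s: 11.02
ee_pos: [0.4948, 0.0649, 0.2242]
tcp_rot: [0.832, 0.555, 0.0, 0.0]
contact_force: [0.1, 0.9, 0.2]
opening: 1.001
finger_force: 0.0
313 [0.53024929 0.24678809] 0.12700326013475421
492 [0.52231991 0.24897888] 0.1255381501655773
```

View pics/end.png

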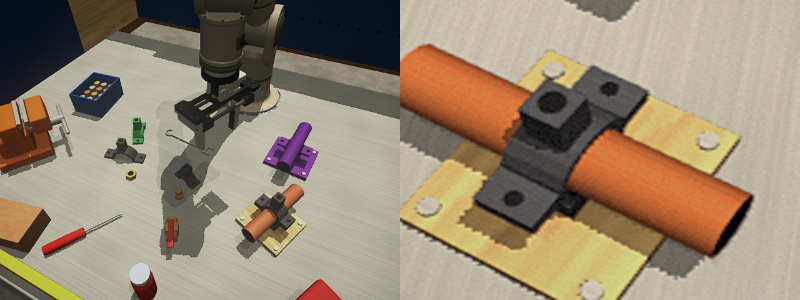

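The picture shows upper_a flush over the pipe (right panel, boss at 555,105), with its boss top at 126 mm as expected. The other two halves have not moved.

```bash
python3 -c "
from rig import manip
print(manip.finish_job())"
```

```text
the job is handed in; nothing more can be done
None
```

I set upper_a over the pipe, flush on the lower half's ears, released it and handed the job in at about 11 s; the last pictures show it seated and the other two halves in place, but the hand-in returned no verdict.

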